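# Scan the barcode of the fuse carton

## Robot

A 6-joint arm with a two-finger parallel gripper is mounted at the origin on a cart in front of the work surface, level with it; the furniture and walls round the work are solid. World frame = base frame: x ahead of the robot, y to its left, z up, the work surface at z = 0. Lengths are in mm, angles in rad, forces in N, time in s.
With the tool pointing down it reaches from about 400 to 925 mm from the base axis. Payload 12.5 kg.
Tool frame: the origin (TCP) lies at the centre of the arm's flange, where the gripper is bolted on; the fingertips stand 190 mm ahead of it and the grasp point (between the pads) lies env.grip_point_offset ahead of it (env.grip_point_offset is the distance from the TCP to the grasp point, in mm); z points along the fingers, x is the direction in which the jaws open and shut, and the axes are right-handed (so a half turn about z gives the same grasp; the last joint's range is limited). The gripper opens to 95 mm and grips with 3 to 60 N. Pads are 20 mm wide; open, the fingers measure 119 mm over their backs; the gripper's body (75 mm by 180 mm) begins 59 mm behind the grasp point.
Start: joints at [1.121, 0.491, 1.559, -0, 1.092, -0.106], TCP at [210.643, 588.434, 404.761] pointing down, gripper open.
Joint ranges: [-3.1, 3.1], [-0.84, 2.19], [0.05, 2.79], [-1.13, 4.28], [0.06, 2.93], [-2.69, 2.69]. Speed limits (rad/s): [2.22, 2.22, 2.79, 3.14, 3.14, 3.14].

## Interface

Orientations are given as [roll, pitch, yaw] about the fixed x, y, z axes, in that order (R = Rz(yaw) Ry(pitch) Rx(roll)).
In Python, from cell import state, read_camera, camera_model, job_done, env gives the robot as it stands.
- The arm moves only by the tool arm_command, never from a script. Its argument "steps" is a list of rows, each a list of 6 numbers: the shift along the tool's x, y, z in cm, then the turn, a rotation vector about the tool's x, y, z in degrees. In form: [[dx, dy, dz, rx, ry, rz], ...]. A call has 1 to 12 rows; each row is the pose to reach, as a shift and turn from the pose commanded when the call began, along the tool's axes at that moment; what a row does not reach only later rows make up. A row lasts 1/12 s, in which the tool goes at most 41.7 mm and 7.16 degrees, less where a joint would pass 70% of its speed; a pose out of reach is approached as far as the arm can. A call with a gripper value outside its range is refused whole. "jaw" is the finger opening in cm, from 0 to 9.51, set as the call begins (left out, the last holds). The fingers move at their own pace and stop on an object; the grip force is fixed at half the most. Time passes only in rows, so rows that repeat a pose let the fingers close. It gives the time, the measured TCP pose, the force and the opening at its end, in the units of the state.
- state(): the state, without advancing time (a new reading comes with each control period).
- read_camera(name): name is "scene" or "side" or "wrist"; returns the picture (384x512x3 uint8, red, green, blue); there is no depth.
- camera_model(name): a dict with "K" (3x3 intrinsics, pixels), "xyz" and "rotation" of the camera in the world. Camera axes: x right, y up, looking along -z (the intrinsics and any distortion apply to the point x, -y, -z); pixel columns grow to the right and rows downward; lengths in mm; the calibration is good to about 2 mm. The wrist camera is an equidistant fisheye: a pixel r from the principal point sees the ray r / f radians off the axis. A picture is of the moment at which its call begins: read the wrist's pose just before it. camera_model takes no time and is no camera call; for the wrist camera it gives the pose at the moment of the call.
- job_done(): hands the job in, once; it reports no verdict.
The state is a dict: "t": time; "joints": joint angles; "qvel": joint speeds; "tau": joint torques, N m; "eef_pos": TCP position; "tcp_rot": TCP orientation; "ft_force": force on the tool from outside, world axes, zero at the start; "moment": the same for the moment, N m; "opening": opening from 0.0 (shut) to 1.0 (fully open).
Only numpy, scipy, OpenCV 4.12 (cv2) and the standard library are available. Lean on these libraries where they do the work, as an engineer would, in place of code of your own. Each camera call takes 0.05 s, during which the arm holds its last target. There are 200 camera calls.

## Task

Book in the fuse carton: pick up the barcode scanner from the notebook and point its window squarely at the barcode label on the small pale carton (not the one on the taller lidded tin), about 8 cm from the label, and hold it still there for two seconds. Then lay the scanner flat, right way up, back on the notebook and let go. Leave the carton where it stands.

Things in the scene. Friction and masses are not known exactly. Their poses are not given: they have to be found in the camera images.
- scanner_center (a point): Centre of the loose stick-shaped barcode scanner (0.13 kg): 141 mm long (x), grey handle 32 wide (y), 34 high; black head 46 wide, 38 high in front. Point is on the beam axis, 19 mm above the flat underside, near the centre of mass: grip here across y. x points out of the window, z up. Window 66 mm ahead, head begins 28 mm ahead, rear end 76 mm behind.
- scanner_spot (a point): The scanner's aiming point, fixed to the scanner: on the beam axis 79 mm in front of the window, 145 mm ahead of scanner_center. Same axes as scanner_center.
- carton_label: White barcode label, 48 mm wide (y), 30 high (z), on the front face of the loose upright pale carton (60 wide, 36 deep, 85 high, 0.15 kg). Origin: label's centre, 50 mm above the surface; x points into the carton, z up. A like label is on the taller lidded tea tin (52x68x128) 0.2 to 0.3 m to one side, left or right; a dropper bottle (98 high) stands between.
- stock_book: Closed notebook lying fixed on the cabinet top, 204 mm (x) by 150 mm (y), 10 mm thick, the scanner lying on it. Origin at the centre of its underside, z up; its top is at 10 mm.

How it is judged (in metres and radians):
On the way:
1. the held scanner's spot is still for 1.5 s within 20 mm up, down and sideways of the carton label's centre and 30 mm in depth, window towards it, beam within 12 degrees of square (x of scanner_spot in the frame of carton_label between -0.03 and 0.03 m and y of scanner_spot in the frame of carton_label between -0.02 and 0.02 m and z of scanner_spot in the frame of carton_label between -0.02 and 0.02 m and x of scanner_center in the frame of carton_label below -0.1 m and angle between the x axis of scanner_center and the x axis of carton_label, either way round below 0.21 rad and linear speed of scanner below 0.02 m/s and angular speed of scanner below 0.15 rad/s), for 1.5 s.
At the end, for the whole second after the job is handed in: The scanner rests, released, right way up (within 10 degrees) and flat on the notebook, its centre within 70 mm lengthwise and 60 mm crosswise of the notebook's centre; the carton stands upright within 20 mm of where it stood (x of scanner_center in the frame of stock_book between -0.07 and 0.07 m and y of scanner_center in the frame of stock_book between -0.06 and 0.06 m and z of scanner_center in the frame of stock_book between 0.024 and 0.034 m and angle between each of scanner_center, carton_label's own z axis and vertical below 0.17 rad and linear speed of scanner below 0.02 m/s and distance of carton_label from where it was at the start of the episode below 0.02 m); the robot touches nothing.
It fails at once if the carton is pushed more than 20 mm or tipped (distance of carton_label from where it was at the start of the episode above 0.02 m or angle between carton_label's own z axis and vertical above 0.35 rad).
It also fails if it takes over 46 s, if anything falls off the work surface, if the arm or the gripper's body presses on something with over 40 N, if the wrist force passes 120 N, or if a joint passes its speed limit or range.

## Working session

There is one attempt and no reset: what is moved stays moved. The work goes in short steps, Python scripts to look and compute and a tool call to move; the robot and the scene stay as the last step left them, time stands still between calls to the robot, and variables do not carry over. Pictures are saved under pics/ and viewed, about 8 in all and at most 12, crops included, and the job is handed in when it is done.

Besides the shell and the picture viewer there is one more tool, called in YAML: its name, and indented under it one key for each argument. arm_command: Moves the arm, as the interface text tells. Its arguments: {"type":"object","properties":{"steps":{"type":"array"},"jaw":{"type":"number"}},"required":["steps"]}

```bash
mkdir -p pics; ls
python3 - <<'E'
from cell import *
import cv2,numpy as np
print(state(),env.grip_point_offset)
ims=[]
for n in("scene","side","wrist"):
    im=read_camera(n);cv2.imwrite(f"pics/{n}0.png",im[:,:,::-1]);m=camera_model(n);print(n,m);ims.append(im)
cv2.imwrite("pics/c0.png",cv2.resize(np.vstack([np.hstack(ims[:2]),np.hstack([ims[2],ims[2]*0])]),(800,600))[:,:,::-1])
E
```

```text
pics
{'t': 0.0, 'joints': array([ 1.12137144e+00,  4.91564676e-01,  1.55947372e+00, -2.37300919e-05,
        1.09164130e+00, -1.05627025e-01]), 'qvel': array([ 0.00131756,  0.00175378, -0.00018489,  0.00054814, -0.00143254,
       -0.0018791 ]), 'tau': array([ 4.83421627e-04, -6.12661314e+01, -2.58164424e+01,  6.91550947e-02,
        4.85147769e-02, -8.25104780e-05]), 'eef_pos': array([210.64662661, 588.39565743, 404.1500841 ]), 'tcp_rot': array([-3.14149897e+00,  1.08320021e-03,  1.22700946e+00]), 'ft_force': array([ 0.36486872, -0.05075105,  0.62860493]), 'moment': array([-0.00470293,  0.04850553, -0.02132688]), 'opening': 1.0004626066747762} 171.3
scene {'K': array([[466.63661925,   0.        , 260.35605221],
       [  0.        , 466.63661925, 190.0502323 ],
       [  0.        ,   0.        ,   1.        ]]), 'xyz': array([176.27522945, 222.05484327, 812.36286739]), 'rotation': array([ 0.53425358, -0.00421752, -2.08885108])}
side {'K': array([[372.79047288,   0.        , 253.51681875],
       [  0.        , 372.79047288, 191.05397043],
       [  0.        ,   0.        ,   1.        ]]), 'xyz': array([-55.65100515, -88.30808661, 643.25485586]), 'rotation': array([ 0.83811324,  0.00329853, -1.41909197])}
wrist {'K': array([[297.31863964,   0.        , 255.80844762],
       [  0.        , 297.31863964, 190.91071651],
       [  0.        ,   0.        ,   1.        ]]), 'xyz': array([145.65568192, 611.47831453, 384.2682071 ]), 'rotation': array([-2.48652447e-01,  5.03493778e-04,  1.22602405e+00])}
```

View pics/c0.png

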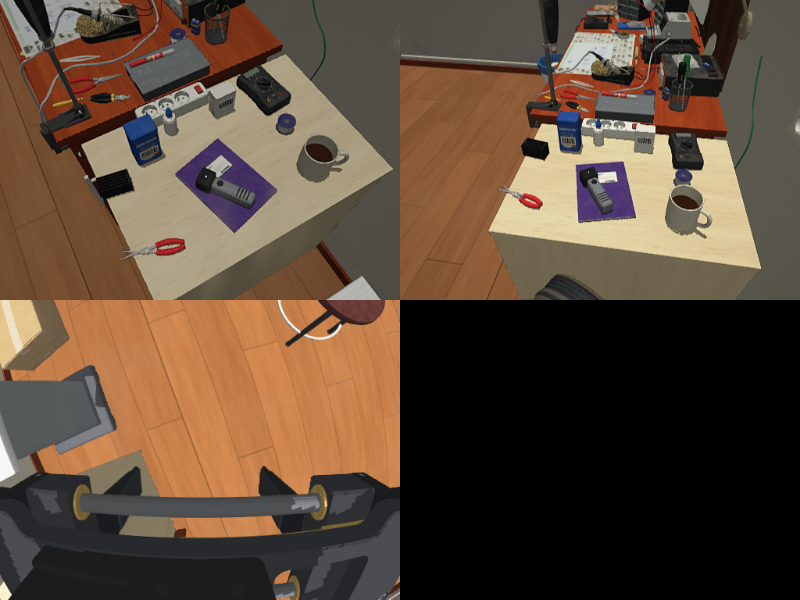

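The overview shows the notebook (purple), scanner on it, pale carton at about (284,125) in the full scene picture and about (312,182) in the side one; the blue tin is to the left. I'll zoom in next.

Run:
```python
import cv2,numpy as np
a=cv2.imread("pics/scene0.png")[90:310,140:400];b=cv2.imread("pics/side0.png")[130:300,180:380]
cv2.imwrite("pics/c1.png",cv2.resize(a,None,fx=3,fy=2.7,interpolation=2)[:600]);
a=cv2.resize(a,None,fx=3,fy=3,interpolation=2)[:600,:780];cv2.imwrite("pics/c1.png",a)
cv2.imwrite("pics/c2.png",cv2.resize(b,None,fx=3.5,fy=3.5,interpolation=2))
```

```text
(no output)
```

View pics/c1.png

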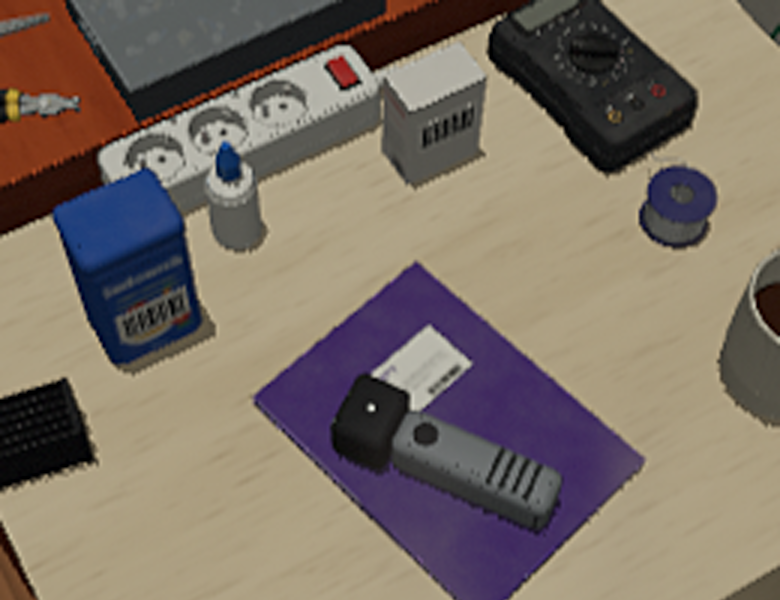

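View pics/c2.png

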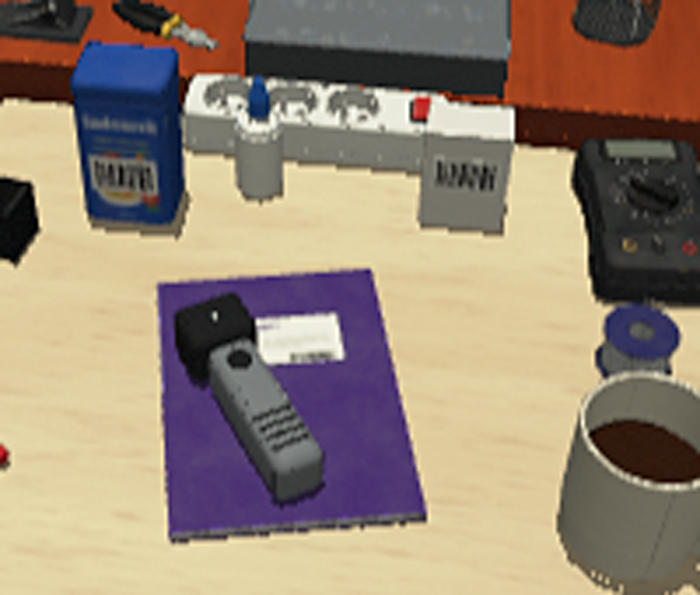

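The scene crop shows the carton's front face with bottom corners near (413,186) and (483,154), top-front corners near (405,112) and (486,80). In the side crop they are (420,225), (503,234), (427,133), (514,140). The scanner's head points to the upper left in both. The rear top edge of its handle is at (540,490)–(560,478) in the scene crop and (277,470)–(322,455) in the side crop.

```bash
cat > h.py <<'E'
from cell import *
import numpy as np,cv2
from scipy.spatial.transform import Rotation as R
def ray(n,u,v,m=None):
    m=m or camera_model(n);K=m["K"];x=(u-K[0,2])/K[0,0];y=(v-K[1,2])/K[1,1]
    if n=="wrist":
        r=np.hypot(x,y);s=np.sin(r)/max(r,1e-9);d=np.array([x*s,-y*s,-np.cos(r)])
    else: d=np.array([x,-y,-1])
    return m["xyz"],R.from_euler("xyz",m["rotation"]).apply(d)
def onz(n,u,v,z,m=None):
    o,d=ray(n,u,v,m);return o+d*(z-o[2])/d[2]
E
python3 - <<'E'
from h import *
np.set_printoptions(precision=1,suppress=True)
S=lambda u,v,z:onz("scene",140+u/3,90+v/3,z)[:2]
D=lambda u,v,z:onz("side",180+u/3.5,130+v/3.5,z)[:2]
def yaw(a,b):return np.degrees(np.arctan2(*(b-a)[::-1]))
for nm,f,L in(("scene",S,[(413,186,0),(483,154,0),(405,112,85),(486,80,85)]),("side",D,[(420,225,0),(503,234,0),(427,133,85),(514,140,85)])):
    p=[f(*l) for l in L];print(nm,"carton",*p,"edge yaw",yaw(p[0],p[1]),yaw(p[2],p[3]))
for nm,f,L in(("scene",S,[(417,263),(644,461),(255,398)]),("side",D,[(160,285),(372,270),(426,520),(172,535)])):
    print(nm,"book",*[f(*l,10) for l in L])
for nm,f,L in(("scene",S,[(398,445),(535,510),(418,410),(563,475)]),("side",D,[(212,385),(275,475),(255,348),(323,458)])):
    p=[f(*l,42) for l in L];print(nm,"handle edges",*p,yaw(p[1],p[0]),yaw(p[3],p[2]),"rear mid",(p[1]+p[3])/2)
for nm,f,L in(("scene",S,[(335,422),(362,376),(410,388),(392,438)]),("side",D,[(178,318),(242,293),(255,325),(195,355)])):
    p=[f(*l,48) for l in L];print(nm,"head top",*p,np.mean(p,0),yaw(p[0],p[1])-90)
E
```

```text
scene carton [655.7 -97.5] [ 655.  -155.7] [659.  -89.8] [ 655.6 -150.5] edge yaw -90.64614378865357 -93.21000097748559
side carton [656.1 -97.4] [ 655.2 -157.4] [656.4 -95.4] [ 657.5 -154.5] edge yaw -90.77191521971979 -88.99920065610814
scene book [593.7 -63.4] [ 398.6 -111.8] [557.3  79. ]
side book [557.8  75. ] [593.9 -67.2] [ 393.7 -115.7] [362.   26.8]
scene handle edges [471.6  24.4] [395.8 -24.4] [485.7   1.9] [406.2 -51.2] 32.79299297946817 33.71754272720668 rear mid [401.  -37.8]
side handle edges [448.4  18.3] [388.5 -28.5] [481.7  -2.7] [404.3 -53.9] 38.007951722836225 33.463986709732815 rear mid [396.4 -41.2]
scene head top [501.1  51.3] [520.2  21.6] [498.6   0.2] [475.   26.7] [498.7  25. ] -147.20660923130967
side head top [494.1  48. ] [521.7  11.8] [495.3  -0.6] [465.3  31.7] [494.1  22.7] -142.6559406343327
```

Carton: front face at x≈656, y centre ≈ -126, yaw ≈ 0. Scanner: centre ≈ (461,1), yaw ≈ 33.5°. I'll go to a hover set back along the handle for a closer wrist look.

```bash
cat >> h.py <<'E'
def rel(p,yaw,s=None):
    s=s or state();r0=R.from_euler("xyz",s["tcp_rot"]);r1=R.from_euler("xyz",[np.pi,0,np.radians(yaw)])
    print("shift cm",np.round(r0.inv().apply(np.array(p)-s["eef_pos"])/10,2),"rot",np.round((r0.inv()*r1).as_rotvec(degrees=True),1))
E
python3 -c "
from h import *
rel([422,-25,340],-56.5)"
```

```text
shift cm [-50.62  40.58   6.47] rot [  0.    0.  126.8]
```

arm_command:
  steps:
    - [-12.5, 10, 0, 0, 0, 20]
    - [-25, 20, 2, 0, 0, 50]
    - [-50.6, 40.6, 4, 0, 0, 126.8]
    - [-50.6, 40.6, 6.4, 0, 0, 126.8]
    - [-50.6, 40.6, 6.4, 0, 0, 126.8]
    - [-50.6, 40.6, 6.4, 0, 0, 126.8]
    - [-50.6, 40.6, 6.4, 0, 0, 126.8]
    - [-50.6, 40.6, 6.4, 0, 0, 126.8]
    - [-50.6, 40.6, 6.4, 0, 0, 126.8]
    - [-50.6, 40.6, 6.4, 0, 0, 126.8]
    - [-50.6, 40.6, 6.4, 0, 0, 126.8]
    - [-50.6, 40.6, 6.4, 0, 0, 126.8]
  jaw: 9.5

```text
t: 1.15
eef_pos: [373.0, 116.3, 357.5]
tcp_rot: [-3.141, -0.0, -0.279]
ft_force: [1.3, -0.2, -0.1]
opening: 1.001
```

```bash
python3 -c "
from h import *
rel([422,-25,340],-56.5)"
```

```text
shift cm [ 8.6  12.23  1.75] rot [-0.  -0.  40.5]
```

arm_command:
  steps:
    - [8.6, 12.2, 1.7, 0, 0, 40.5]
    - [8.6, 12.2, 1.7, 0, 0, 40.5]
    - [8.6, 12.2, 1.7, 0, 0, 40.5]
    - [8.6, 12.2, 1.7, 0, 0, 40.5]
    - [8.6, 12.2, 1.7, 0, 0, 40.5]
    - [8.6, 12.2, 1.7, 0, 0, 40.5]
    - [8.6, 12.2, 1.7, 0, 0, 40.5]
    - [8.6, 12.2, 1.7, 0, 0, 40.5]
    - [8.6, 12.2, 1.7, 0, 0, 40.5]
    - [8.6, 12.2, 1.7, 0, 0, 40.5]

```text
t: 1.98
eef_pos: [422.8, -22.2, 340.6]
tcp_rot: [-3.141, -0.0, -0.977]
ft_force: [-0.2, -0.1, -0.1]
opening: 0.997
```

Run:
```python
from h import *
import pickle
s=state();m=camera_model("wrist");im=read_camera("wrist");pickle.dump(m,open("m.pkl","wb"))
print(s["eef_pos"],s["tcp_rot"],abs(s["qvel"]).max(),s["joints"])
cv2.imwrite("pics/w1.png",im[:,:,::-1]);cv2.imwrite("pics/w1b.png",cv2.resize(im,(800,600),interpolation=2)[:,:,::-1])
```

```text
[422.81817823 -22.18538257 340.61601149] [-3.14143161e+00 -5.11140201e-05 -9.77059720e-01] 0.009894733010952094 [-2.08718112e-01  3.03385756e-01  2.10536227e+00  1.20017995e-04
  7.32695965e-01  7.68252392e-01]
```

View pics/w1b.png

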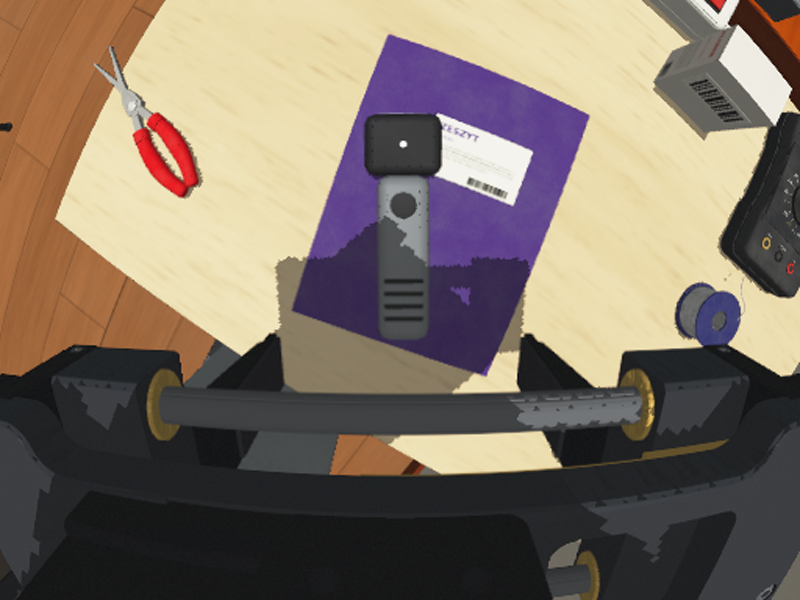

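The wrist view shows the scanner nearly vertical in the picture: handle edges at columns 379–428, head joint at about (404,177), rear end at (404,338). The notebook corners are at (388,35), (589,115), (487,376), (293,311).

Run:
```python
from h import *
import pickle
m=pickle.load(open("m.pkl","rb"))
W=lambda u,v,z:onz("wrist",u*.64,v*.64,z,m)[:2]
j,r=W(404,177,44),W(404,335,42)
h=W(402.5,144,48)  # dot
l1,l2,r1,r2=W(378.5,190,42),W(379.5,320,42),W(428.5,190,42),W(428.5,320,42)
ya=lambda a,b:np.degrees(np.arctan2(*(b-a)[::-1]))
print(j,r,h,"yaw",ya(r,j),ya(l2,l1),ya(r2,r1),np.linalg.norm(l1-r1),np.linalg.norm(j-r))
y=np.radians((ya(l2,l1)+ya(r2,r1))/2);d=np.array([np.cos(y),np.sin(y)])
c1,c2=j-28*d,r+76*d;print("centre",c1,c2, "mid handle",(l1+l2+r1+r2)/4)
B=[W(*p,10) for p in((388,35),(589,115),(487,376),(293,311))];print("book",*B,np.mean(B,0))
# carton from wrist: bottom corners
print("carton",W(654,84,0),W(704,138,0))
```

```text
[484.14896647  16.12002449] [402.86357906 -38.85638984] [499.7006704   27.69448944] yaw 34.07199188295125 33.9219363643261 34.62330013073576 29.746289275321306 98.13113847711348
centre [4.61010676e+02 3.52351145e-01] [465.66750984   3.94158066] mid handle [444.34081835 -10.63380187]
book [560.39160567  79.93970934] [597.33470427 -63.51355921] [ 401.43082112 -114.06166287] [364.6279466   29.66959966] [480.94626942 -16.99147827]
carton [658.82079415 -95.35472755] [ 655.93371851 -156.02992568]
```

```bash
python3 -c "
from h import *
rel([462.5,1,255],-55.9);rel([462.5,1,205],-55.9)"
```

```text
shift cm [ 0.3  -4.59  8.56] rot [-0.  -0.  -0.1]
shift cm [ 0.29 -4.58 13.56] rot [-0.  -0.  -0.1]
```

arm_command:
  steps:
    - [0.3, -4.6, 3, 0, 0, 0]
    - [0.3, -4.6, 6, 0, 0, 0]
    - [0.3, -4.6, 8.5, 0, 0, 0]
    - [0.3, -4.6, 10, 0, 0, 0]
    - [0.3, -4.6, 11.5, 0, 0, 0]
    - [0.3, -4.6, 12.5, 0, 0, 0]
    - [0.3, -4.6, 13.2, 0, 0, 0]
    - [0.3, -4.6, 13.5, 0, 0, 0]
    - [0.3, -4.6, 13.5, 0, 0, 0]
    - [0.3, -4.6, 13.5, 0, 0, 0]

```text
t: 2.87
eef_pos: [462.9, 0.7, 205.9]
tcp_rot: [-3.141, -0.0, -0.979]
ft_force: [-1.1, -0.4, -0.5]
opening: 0.997
```

arm_command:
  steps:
    - [0, 0, 0, 0, 0, 0]
    - [0, 0, 0, 0, 0, 0]
    - [0, 0, 0, 0, 0, 0]
    - [0, 0, 0, 0, 0, 0]
    - [0, 0, 0, 0, 0, 0]
    - [0, 0, 0, 0, 0, 0]
    - [0, 0, 0, 0, 0, 0]
    - [0, 0, 0, 0, 0, 0]
    - [0, 0, 0, 0, 0, 0]
    - [0, 0, 0, 0, 0, 0]
  jaw: 2

```text
t: 3.7
eef_pos: [462.7, 0.6, 205.5]
tcp_rot: [3.142, 0.0, -0.98]
ft_force: [0.1, 1.2, 0.5]
opening: 0.351
```

```bash
python3 -c "
from h import *
s=state();print(s['ft_force'],s['eef_pos'],s['tcp_rot'],s['opening']*95)"
```

```text
[0.06513725 1.16097642 0.45601628] [462.73755921   0.6428063  205.51712018] [ 3.14156714e+00  1.34652769e-04 -9.79803318e-01] 33.333267738981895
```

arm_command:
  steps:
    - [0, 0, -1, 0, 0, 0]
    - [0, 0, -2.5, 0, 0, 0]
    - [0, 0, -4.5, 0, 0, 0]
    - [0, 0, -6.5, 0, 0, 0]
    - [0, 0, -7, 0, 0, 0]
    - [0, 0, -7, 0, 0, 0]
    - [0, 0, -7, 0, 0, 0]

```text
t: 4.28
eef_pos: [462.5, 0.7, 275.0]
tcp_rot: [3.142, 0.0, -0.98]
ft_force: [-0.1, -0.2, -1.5]
opening: 0.334
```

```bash
python3 -c "
from h import *
s=state();print(s['eef_pos'],s['opening'],s['ft_force'])
rel([511,-126,260],-90);rel([511,-126,226.5],-90)"
```

```text
[462.54705012   0.66989184 275.04566342] 0.33399473262467605 [-0.13926051 -0.22096247 -1.51596316]
shift cm [13.22  3.03  1.5 ] rot [ 0.   0.  33.9]
shift cm [13.22  3.03  4.85] rot [ 0.   0.  33.9]
```

The wrist force of -1.5 N shows the scanner is held. Now the approach, gently.

arm_command:
  steps:
    - [1.5, 0.3, 0, 0, 0, 4]
    - [4, 0.9, 0, 0, 0, 10]
    - [6.5, 1.5, 0, 0, 0, 16.5]
    - [9, 2.1, 0.5, 0, 0, 23]
    - [11.5, 2.6, 1, 0, 0, 29]
    - [13, 3, 2, 0, 0, 33]
    - [13.2, 3, 3, 0, 0, 33.9]
    - [13.2, 3, 4, 0, 0, 33.9]
    - [13.2, 3, 4.7, 0, 0, 33.9]
    - [13.2, 3, 4.8, 0, 0, 33.9]
    - [13.2, 3, 4.8, 0, 0, 33.9]
    - [13.2, 3, 4.8, 0, 0, 33.9]

```text
t: 5.28
eef_pos: [511.4, -125.0, 227.7]
tcp_rot: [3.142, 0.0, -1.57]
ft_force: [-1.3, -0.1, -1.2]
opening: 0.338
```

Run:
```python
from h import *
import pickle
s=state();print(s['eef_pos'],s['tcp_rot'],s['opening'],s['ft_force'],s['moment'])
m=camera_model("wrist");w=read_camera("wrist");a=read_camera("scene");b=read_camera("side");pickle.dump(m,open("m2.pkl","wb"))
for n,i in(("w",w),("a",a),("b",b)):cv2.imwrite(f"pics/{n}2.png",i[:,:,::-1])
cv2.imwrite("pics/w2b.png",cv2.resize(w,(800,600),interpolation=2)[:,:,::-1])
A=cv2.resize(a[90:240,180:380],None,fx=2,fy=2,interpolation=2);B=cv2.resize(b[130:280,230:430],None,fx=2,fy=2,interpolation=2)
cv2.imwrite("pics/ab2.png",np.hstack([A,B])[:,:,::-1])
```

```text
[ 511.3566089  -125.02810771  227.68975238] [ 3.14155439e+00  1.10415206e-04 -1.56986138e+00] 0.3376339233585703 [-1.30977601 -0.09956186 -1.15763089] [-0.07555618  0.14969695  0.00515766]
```

View pics/w2b.png

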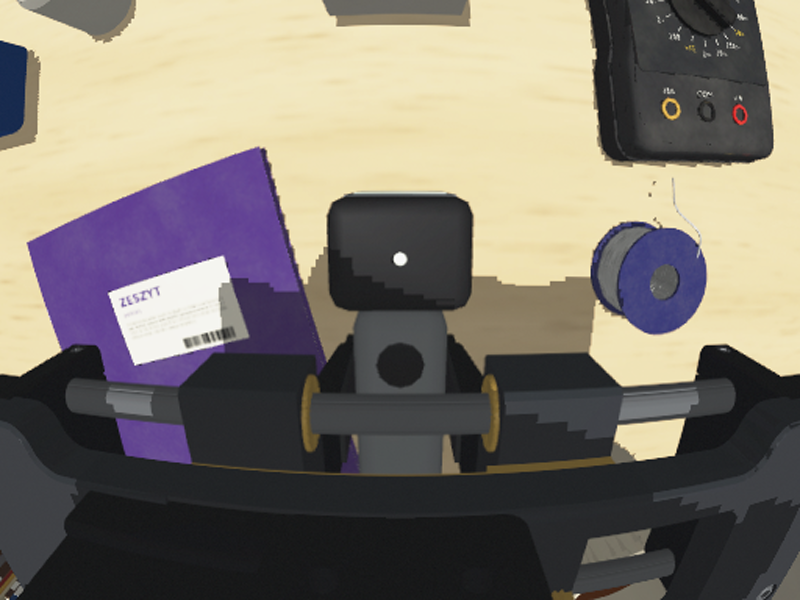

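View pics/ab2.png

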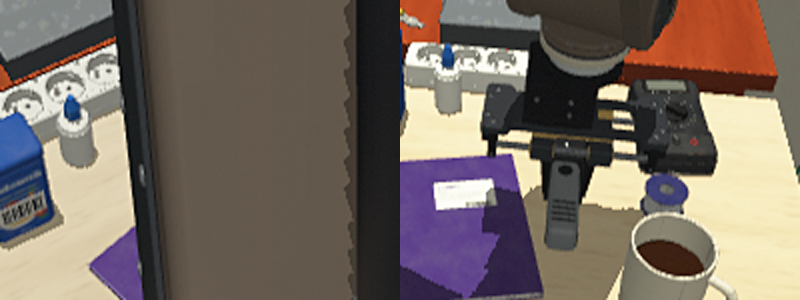

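The wrist view shows the head squarely ahead, with its dot at (400,259) and the carton's base front edge at row 24, columns 336–470. I'll check the spot numerically, including pitch, with the handle's rear top edge at about (548–577,237) in the side crop.

Run:
```python
from h import *
import pickle
np.set_printoptions(precision=1,suppress=True)
m=pickle.load(open("m2.pkl","rb"))
W=lambda u,v,z:onz("wrist",u*.64,v*.64,z,m)
print("carton base",W(336,24,0),W(470,24,0))
print("head L/R",W(328,255,60),W(472,255,60),"dot",W(400,259,69))
print("front edge top",W(400,196,69),"rear edge head",W(400,309,69), "handle L/R",W(356,330,60),W(446,330,60))
# side: pixel -> intersect vertical plane x=435 (rear end)
for u,v in((562,236),(562,248)):
    o,d=ray("side",230+(u-400)/2,130+v/2);print("rear end at x=435:",o+d*(435-o[0])/d[0])
for u,v in((565,166),):
    o,d=ray("side",230+(u-400)/2,130+v/2);print("handle top near grip z=65:",o+d*(65-o[2])/d[2])
```

```text
carton base [654.8 -96.4   0. ] [ 655.  -156.7    0. ]
head L/R [ 557.1 -101.8   60. ] [ 557.1 -148.5   60. ] dot [ 557.2 -125.1   69. ]
front edge top [ 576.2 -125.1   69. ] rear edge head [ 541.5 -125.1   69. ] handle L/R [ 531.7 -110.4   60. ] [ 531.7 -140.6   60. ]
rear end at x=435: [ 435.  -127.9   58.3]
rear end at x=435: [ 435.  -129.7   39.6]
handle top near grip z=65: [ 527.7 -127.    65. ]
```

Everything lines up: y offset about 1.5 mm, window about 78 mm from the label, level. Hold for over 2 s.

arm_command:
  steps:
    - [0.1, 0, 0.1, 0, 0, 0]
    - [0.1, 0, 0.1, 0, 0, 0]
    - [0.1, 0, 0.1, 0, 0, 0]
    - [0.1, 0, 0.1, 0, 0, 0]
    - [0.1, 0, 0.1, 0, 0, 0]
    - [0.1, 0, 0.1, 0, 0, 0]
    - [0.1, 0, 0.1, 0, 0, 0]
    - [0.1, 0, 0.1, 0, 0, 0]
    - [0.1, 0, 0.1, 0, 0, 0]
    - [0.1, 0, 0.1, 0, 0, 0]
    - [0.1, 0, 0.1, 0, 0, 0]
    - [0.1, 0, 0.1, 0, 0, 0]

```text
t: 6.43
eef_pos: [511.4, -126.7, 226.5]
tcp_rot: [3.142, 0.0, -1.572]
ft_force: [-0.1, 0.7, -1.7]
opening: 0.334
```

arm_command:
  steps:
    - [0, 0, 0, 0, 0, 0]
    - [0, 0, 0, 0, 0, 0]
    - [0, 0, 0, 0, 0, 0]
    - [0, 0, 0, 0, 0, 0]
    - [0, 0, 0, 0, 0, 0]
    - [0, 0, 0, 0, 0, 0]
    - [0, 0, 0, 0, 0, 0]
    - [0, 0, 0, 0, 0, 0]
    - [0, 0, 0, 0, 0, 0]
    - [0, 0, 0, 0, 0, 0]
    - [0, 0, 0, 0, 0, 0]
    - [0, 0, 0, 0, 0, 0]

```text
t: 7.43
eef_pos: [511.4, -126.7, 226.6]
tcp_rot: [-3.142, 0.0, -1.572]
ft_force: [-0.0, -0.3, -1.4]
opening: 0.332
```

arm_command:
  steps:
    - [0, 0, 0, 0, 0, 0]
    - [0, 0, 0, 0, 0, 0]
    - [0, 0, 0, 0, 0, 0]
    - [0, 0, 0, 0, 0, 0]
    - [0, 0, 0, 0, 0, 0]
    - [0, 0, 0, 0, 0, 0]
    - [0, 0, 0, 0, 0, 0]
    - [0, 0, 0, 0, 0, 0]
    - [0, 0, 0, 0, 0, 0]
    - [0, 0, 0, 0, 0, 0]
    - [0, 0, 0, 0, 0, 0]
    - [0, 0, 0, 0, 0, 0]

```text
t: 8.43
eef_pos: [511.4, -126.7, 226.5]
tcp_rot: [-3.142, 0.0, -1.571]
ft_force: [0.3, -0.5, -1.8]
opening: 0.336
```

```bash
python3 -c "
from h import *
s=state();print(s['eef_pos'],s['tcp_rot'],abs(s['qvel']).max(),s['opening'],s['t'])
rel([472,-10,250],-65);rel([472,-10,206.5],-65)"
```

```text
[ 511.38334986 -126.70240974  226.53434905] [-3.14154079e+00  3.62791446e-05 -1.57145417e+00] 0.0024337881080370096 0.3355077321474717 8.4333
shift cm [-11.67   3.95  -2.35] rot [ -0.   0. -25.]
shift cm [-11.67   3.95   2.  ] rot [ -0.   0. -25.]
```

arm_command:
  steps:
    - [0, 0.3, -1.5, 0, 0, 0]
    - [-1.5, 0.6, -2.3, 0, 0, -3]
    - [-4, 1.4, -2.3, 0, 0, -9]
    - [-6.5, 2.2, -2.3, 0, 0, -15]
    - [-9, 3.1, -2.3, 0, 0, -20]
    - [-11, 3.8, -2.3, 0, 0, -24]
    - [-11.7, 4, -2.3, 0, 0, -25]
    - [-11.7, 4, -2, 0, 0, -25]
    - [-11.7, 4, -1, 0, 0, -25]
    - [-11.7, 4, 0, 0, 0, -25]
    - [-11.7, 4, 1, 0, 0, -25]
    - [-11.7, 4, 1.5, 0, 0, -25]

```text
t: 9.43
eef_pos: [471.9, -10.6, 210.5]
tcp_rot: [3.141, 0.0, -1.138]
ft_force: [0.3, -0.6, -2.0]
opening: 0.336
```

arm_command:
  steps:
    - [0, 0, 0.1, 0, 0, 0]
    - [0, 0, 0.2, 0, 0, 0]
    - [0, 0, 0.3, 0, 0, 0]
    - [0, 0, 0.4, 0, 0, 0]
    - [0, 0, 0.5, 0, 0, 0]
    - [0, 0, 0.5, 0, 0, 0]
    - [0, 0, 0.5, 0, 0, 0]
    - [0, 0, 0.5, 0, 0, 0]

```text
t: 10.1
eef_pos: [471.5, -9.7, 206.7]
tcp_rot: [-3.141, -0.0, -1.135]
ft_force: [0.6, -0.3, -0.6]
opening: 0.332
```

arm_command:
  steps:
    - [0, 0, 0.05, 0, 0, 0]
    - [0, 0, 0.1, 0, 0, 0]
    - [0, 0, 0.1, 0, 0, 0]
    - [0, 0, 0.1, 0, 0, 0]

```text
t: 10.43
eef_pos: [471.5, -9.6, 206.7]
tcp_rot: [-3.141, -0.001, -1.135]
ft_force: [-2.7, 0.0, 18.8]
opening: 0.332
```

arm_command:
  steps:
    - [0, 0, 0, 0, 0, 0]
    - [0, 0, 0, 0, 0, 0]
    - [0, 0, 0, 0, 0, 0]
    - [0, 0, 0, 0, 0, 0]
    - [0, 0, 0, 0, 0, 0]
    - [0, 0, 0, 0, 0, 0]
    - [0, 0, 0, 0, 0, 0]
    - [0, 0, 0, 0, 0, 0]
  jaw: 9

```text
t: 11.1
eef_pos: [471.5, -9.7, 205.5]
tcp_rot: [-3.142, 0.0, -1.135]
ft_force: [-0.6, -0.0, 0.6]
opening: 0.839
```

arm_command:
  steps:
    - [0, 0, -1, 0, 0, 0]
    - [0, 0, -3, 0, 0, 0]
    - [0, 0, -6, 0, 0, 0]
    - [0, 0.5, -9.5, 0, 0, 0]
    - [0, 2, -12, 0, 0, 0]
    - [0, 4, -14, 0, 0, 0]
    - [0, 4, -14, 0, 0, 0]
    - [0, 4, -14, 0, 0, 0]
    - [0, 4, -14, 0, 0, 0]

```text
t: 11.85
eef_pos: [435.3, -26.5, 345.5]
tcp_rot: [-3.141, -0.0, -1.136]
ft_force: [0.1, 0.0, 0.1]
opening: 0.948
```

Run:
```python
from h import *
import pickle
s=state();print(s['eef_pos'],s['tcp_rot'],s['opening'],s['ft_force'])
m=camera_model("wrist");w=read_camera("wrist");pickle.dump(m,open("m3.pkl","wb"))
cv2.imwrite("pics/w3.png",cv2.resize(w,(800,600),interpolation=2)[:,:,::-1])
```

```text
[435.34904413 -26.50773317 345.54722394] [-3.14110289e+00 -1.71472546e-04 -1.13558653e+00] 0.9482576511196701 [0.14744856 0.03768062 0.07243845]
```

View pics/w3.png

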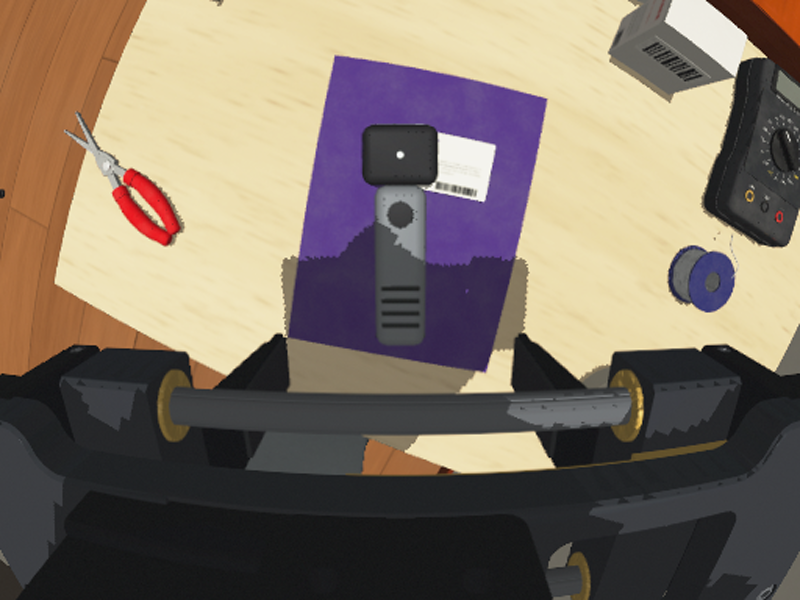

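The picture shows the scanner flat and right way up on the notebook (head dot at (400,155)), clear of the gripper. The carton is upright, with base corners near (611,55) and (672,101).

Run:
```python
from h import *
import pickle
m=pickle.load(open("m3.pkl","rb"))
print([onz("wrist",u*.64,v*.64,z,m).round(0) for u,v,z in((611,55,0),(672,101,0),(400,155,48))])
print(job_done())
```

```text
[array([660., -97.,   0.]), array([ 656., -158.,    0.]), array([513.,   9.,  48.])]
the job is handed in; nothing more can be done
None
```

I scanned the fuse carton, laid the scanner back on the notebook, let go, and handed the job in at about 12 s of the 46 s allowed. `job_done` gives no verdict, so the figures below are my own measurements.

- **Scan:** I held the scanner still for about 3 s, with its window about 78 mm from the label. It was about 1 mm off sideways, at the right height and square to within about a degree by the arm's own readings. A rough check of pitch from the side camera showed no droop.
- **Scanner at the end:** it lies flat and right way up on the notebook. Its centre is within about 15 mm of the notebook's centre, and the gripper is clear of it.
- **Carton at the end:** it stands upright. Its base corners measure (660, -97) and (656, -158), against (656, -97) and (655, -157) at the start, so any shift is within what the cameras can resolve.
- **Set-down force:** pressing the last millimetre onto the notebook briefly read 19 N at the wrist, below the 40 N and 120 N limits.

No check failed. The measurements agreed with each other to a few millimetres.

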